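Lock the tumbler hatch and hold the dead-man paddle in its run position

TASK

Fold the tumbler's hasp all the way down over its staple to fasten the hatch, and only then press the sprung paddle of the dead-man switch down with the gripper's fingers to its run position in mid travel: level, its top flush with the top edges of the steel cheek plates on either side, not bottomed out. Finish while still holding the paddle there, without letting go. Leave the other things on the bench where they are.

Things in the scene. Friction and masses are not known exactly. Their poses are not given: they have to be found in the camera images.
- tumbler: Parts tumbler, fixed: grey steel case, 260 x 200 mm (x, y), flat deck 150 mm above the bench. Origin: centre of its underside; x from its front (dark panel with knob) to its back, z up. On the deck: aluminium hatch 125 x 90 mm, 4 mm thick, from x = -10 to 115 mm, with the hasp's hinge near its front edge; in front of it a dark striker block, 7 mm high, with the staple.
- hasp_pivot (a point): Middle of the hasp's hinge axis, fixed on the tumbler at its (0, 0, 160 mm); the hinge axis runs along the tumbler's y. Axes as the tumbler's.
- hasp (a joint): Hasp angle, rad: a steel strap 95 mm long from its hinge axis, 36 wide, 4 thick. 0 = closed, flat towards the tumbler's front (-x), staple through its slot, top face 162 mm above the bench; 1.57 upright; more = leaning back over the hatch (limit 2.5). Starts 1.7 to 2.3. No spring: friction (about 1 N at its end) keeps it where it is left. Solid to 52 mm from the axis, then a slot to 82 mm.
- hasp_end (a point): Middle of the hasp's free end, 95 mm from the hinge axis; moves with the hasp.
- staple_top (a point): Top of the staple, fixed on the tumbler at its (-67, 0, 179.5 mm). The staple is 23 mm long along the tumbler's x, 7 mm wide, and stands 18 mm above the closed hasp.
- switch_box: Dead-man switch box, fixed: grey housing 160 x 90 x 50 mm (x, y, z). Origin: centre of its underside; x from its front (wide end of the paddle) to its back, z up. On it, either side of the paddle, two steel cheek plates from x = -15 to 75 mm, outer faces at y = -34 and 34 mm, top edges 85 mm above the bench.
- paddle_pivot (a point): Middle of the paddle's hinge axis, fixed on the switch box at its (60, 0, 80 mm); the axis runs along the box's y. Axes as the box's.
- paddle (a joint): How far the paddle is pressed, rad. 0 = released, sloping up to the front by 0.25 rad; 0.25 = level, the run position, top face 85 mm above the bench, flush with the cheek plates; 0.40 = bottomed out. A spring pushes it up: at the pressing point about 3 N at the start, 7 N when level, 10 N at the bottom.
- paddle_press (a point): Pressing point on the black paddle (10 mm thick), moving with joint paddle: on its top face, 110 mm from the hinge axis, in its wide ribbed end (60 mm wide, reaching 30 mm from this point to the front, 24 mm to the back). x along the plate to the hinge, z out of the top face. Level, the point is at (-50, 0, 85 mm) of the switch box; released, 112 mm above the bench.
- tin: Bystander: small brass-coloured tin, 42 mm across, 40 mm high, on the tumbler's deck. Origin: centre of its underside.
- tape: Bystander: tape measure, 68 x 36 x 62 mm, standing behind the switch box. Origin: centre of its underside.
- jar: Bystander: glass jar with a green cap, 60 mm across, 85 mm high, beside the switch box. Origin: centre of its underside.
- screwdriver: Bystander: screwdriver 200 mm long, lying between the tumbler and the switch box.
- spray_can: Bystander: blue spray can, 64 mm across, 180 mm high, standing at the back. Origin: centre of its underside.
- wrench: Bystander: steel wrench 150 mm long, lying crosswise nearest the robot.

How it is judged:
By the outcome, as a careful person would: the job done as asked, in the order asked, and still so for the second after the job is handed in, while the arm keeps its last pose, push and grip.
It also fails if it takes over 48 s, if anything falls off the work surface, if the arm or the gripper's body presses on something with over 40 N, if the wrist force passes 120 N, or if a joint passes its speed limit or range.

ROBOT

A 6-joint arm with a two-finger parallel gripper is mounted at the origin on the work surface. World frame = base frame: x ahead of the robot, y to its left, z up, the work surface at z = 0. Lengths are in mm, angles in degrees, forces in N, time in s.
With the tool pointing down it reaches from about 325 to 775 mm from the base axis. Payload 5.5 kg.
Tool frame: the origin (TCP) lies midway between the tips of the shut fingers; the grasp point (between the pads) lies manip.pinch_z behind it (manip.pinch_z is the distance from the TCP to the grasp point, in mm); z points along the fingers, y is the line along which they close (so a half turn about z gives the same grasp; the last joint's range is limited). The gripper opens to 85 mm and grips with 20 to 120 N. Pads are 22 mm wide; open, the fingers measure 114 mm over their backs; the gripper's body (76 mm by 85 mm) begins 54 mm behind the grasp point. The pads swing forward as they close: fully open they stand 13 mm farther back than shut.
Start: joints at [63.272, 5.22, 70.514, -0, 104.267, -3.249], TCP at [239.061, 550.333, 231.275] pointing down, gripper open.
Joint ranges: [-164.24, 164.24], [-49.07, 125.15], [9.68, 141.18], [-86.29, 266.29], [3.28, 154.24], [-151.56, 151.56]. Speed limits (degrees/s): [147.25, 147.25, 172.46, 180, 180, 180].

INTERFACE

Orientations are given as a 3x3 rotation matrix whose columns are the frame's x, y, z axes.
In Python, from rig import manip gives the robot as it stands. Calls block until the motion is done:
- manip.reach(position, orientation): joint-space move of the TCP to a pose.
- manip.move_l(position, attitude=None, feed=150, guard=None): straight line of the TCP; attitude=None keeps the orientation; feed is the mean speed in mm/s. With guard (N) it stops when the force on the tool has changed by that much, and returns True; else False.
- manip.set_joints(angles): joint-space move.
- manip.command_gripper(opening, grasp_force=None): opening from 0.0 (shut) to 1.0 (fully open); grasp_force is the grip in N (None keeps the last); returns when the fingers have stopped.
- manip.sleep(seconds).
- manip.ik(position, orientation): joint angles nearest the present ones, or None.
- manip.capture(name): name is "side" or "top" or "wrist"; returns a dict with "image" (400x640x3 uint8, red, green, blue), "fx", "fy", "cx", "cy" (pixels), "world_from_camera" (4x4, takes a point from camera to world coordinates). Camera axes: x right, y up, looking along -z (the intrinsics and any distortion apply to the point x, -y, -z); pixel columns grow to the right and rows downward; lengths in mm; the calibration is good to about 2 mm. A picture is of the moment at which its call begins. There is no depth.
A pose or a line that the arm cannot do raises manip.MotionError and nothing moves.
- manip.close_job(): hands the job in; it is judged then, once.
Trained networks look in a picture, given as the dict that the camera call returned (one of the last four; its "shot" number tells which), for a name from the list of things; names that differ only in an ending like _2 or _b are one class to them, and where a whole thing is asked for, a point or a joint stands for the part that bears it (a point fixed in the world has none). Each returns a list of dicts, best first, with "p" (0 to 1); they miss things now and then, are a little off and sometimes report something else, mostly with a low value. They report only what shows in the picture. A call takes as long as a camera call.
- manip.find_in(picture, label): "position" ([x, y, z] in mm, in the coordinates of the camera as it stood for that picture, good to about 4 mm: the middle of the surface that is visible of it).
- manip.outline_of(picture, label): "pixels" (400x640 bool, what is visible of it).
- manip.pinpoint(picture, label): "position" ([x, y, z] in mm, in the coordinates of the camera as it stood for that picture, good to about 4 mm: a listed point, or the origin of a listed thing).
Readings, each from a call of its own:
- manip.current_t(): time.
- manip.current_joints(): joint angles.
- manip.current_joint_vel(): joint speeds.
- manip.current_joint_torque(): joint torques, N m.
- manip.current_tool_pos(): TCP position.
- manip.current_tool_rot(): TCP orientation.
- manip.current_wrist_force(): force on the tool from outside, world axes, zero at the start.
- manip.current_wrist_torque(): the same for the moment, N m.
- manip.current_grip_width(): opening from 0.0 (shut) to 1.0 (fully open).
- manip.current_finger_force(): force on a finger pad.
Only numpy, scipy, OpenCV 4.12 (cv2) and the standard library are available. Lean on these libraries where they do the work, as an engineer would, in place of code of your own. Each camera call takes 0.05 s, during which the arm holds its last target. There are 200 camera calls.

## Working session

There is one attempt and no reset: what is moved stays moved. The work goes in short steps, each a Python script; the robot and the scene stay as the last script left them, time stands still between calls to the robot, and variables do not carry over. Pictures are saved under pics/ and viewed, at most 10 in all, crops included, and the job is handed in when it is done.

```bash
ls; mkdir -p pics
cat > h.py <<'E'
from rig import manip
import numpy as np, cv2
def toW(pic,p):
    M=np.array(pic["world_from_camera"]); return M[:3,:3]@np.array(p)+M[:3,3]
def pts(cam,names):
    c=manip.capture(cam)
    for n in names:
        r=manip.pinpoint(c,n)
        print(cam,n,[(np.round(toW(c,d["position"]),1).tolist(),round(d["p"],2)) for d in r[:2]])
    return c
E
python3 - <<'E'
from h import *
N=["tumbler","hasp_pivot","hasp_end","staple_top","switch_box","paddle_pivot","paddle_press","tin","jar","tape","spray_can"]
ims=[]
for cam in ("side","top"):
    c=pts(cam,N); cv2.imwrite(f"pics/{cam}0.png",c["image"][:,:,::-1])
print(manip.pinch_z,manip.current_t())
E
```

```text
pics
side tumbler []
side hasp_pivot [([615.2, -244.5, 159.0], 0.65)]
side hasp_end [([657.0, -233.0, 241.6], 0.94)]
side staple_top [([548.9, -261.8, 177.9], 0.84)]
side switch_box [([565.7, 205.1, 0.7], 0.81)]
side paddle_pivot [([624.2, 190.8, 81.7], 0.73)]
side paddle_press [([523.3, 199.1, 113.2], 0.63)]
side tin [([667.3, -310.4, 149.3], 0.81), ([626.9, 193.6, 80.4], 0.16)]
side jar [([559.6, 101.4, -1.5], 0.92)]
side tape [([721.8, 162.4, 3.5], 0.92), ([557.2, -4.8, -2.2], 0.74)]
side spray_can [([771.3, -9.5, 1.8], 0.6)]
top tumbler [([613.9, -246.4, -0.4], 0.6)]
top hasp_pivot [([618.2, -247.4, 159.9], 0.6)]
top hasp_end [([668.7, -233.4, 242.9], 0.82), ([615.2, -245.1, 2.9], 0.69)]
top staple_top [([552.9, -260.6, 179.2], 0.67)]
top switch_box [([572.2, 198.3, 3.6], 0.68)]
top paddle_pivot [([629.4, 196.7, 79.3], 0.74), ([618.0, -248.1, 158.5], 0.28)]
top paddle_press [([526.1, 200.9, 111.0], 0.76)]
top tin [([668.9, -313.7, 149.3], 0.79)]
top jar [([552.5, 101.3, 1.4], 0.6)]
top tape [([722.2, 161.8, -0.8], 0.79)]
top spray_can [([777.4, -10.6, 0.7], 0.57)]
18.700000000000003 1.2
```

View pics/side0.png

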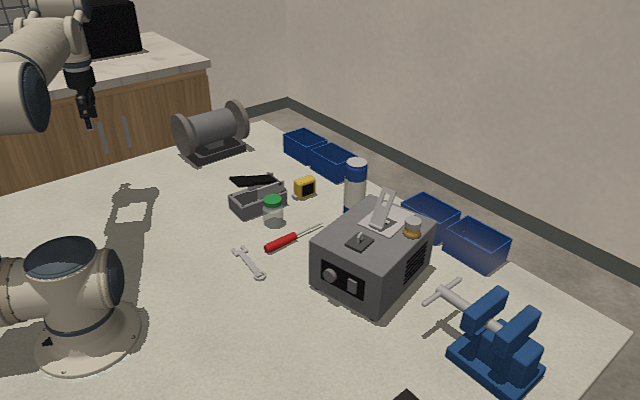

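View pics/top0.png

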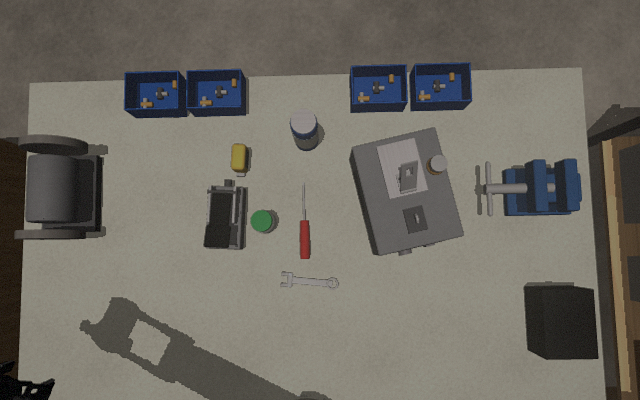

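Side view: hasp leaning back at about (383,208), staple near (360,238), paddle raised at (255,182). Top view: staple at (415,220), tin at (437,163) well to the side of the hasp, jar at (262,220) next to the switch box. Both cameras agree, so I'll start moving with the hasp.

```bash
cat >> h.py <<'E'
def frame(o,yaw):
    a=np.radians(yaw); Rz=np.array([[np.cos(a),-np.sin(a),0],[np.sin(a),np.cos(a),0],[0,0,1]])
    return Rz, lambda x,y,z: Rz@np.array([x,y,z])+np.array([o[0],o[1],0])
RT,T=frame((616.5,-246),13)
RS,S=frame((569,201),-4)
def tool(R,pos):
    best=None
    for s in (1,-1):
        y=s*R[:,1]; z=np.array([0,0,-1.]); Q=np.column_stack([np.cross(y,z),y,z])
        j=manip.ik(pos,Q)
        if j is not None and (best is None or abs(j[5])<best[0]): best=(abs(j[5]),Q)
    return best[1]
def st(msg=""):
    print(msg,round(manip.current_t(),2),np.round(manip.current_tool_pos(),1),"F",np.round(manip.current_wrist_force(),1))
E
python3 - <<'E'
from h import *
manip.command_gripper(0.0)
p=T(90,0,310); Q=tool(RT,p)
manip.reach(p,Q); st("above")
c=pts("wrist",["hasp_pivot","staple_top","hasp_end","tin"])
cv2.imwrite("pics/w1.png",c["image"][:,:,::-1])
print(manip.ik(T(90,0,215),Q))
E
```

```text
above 5.14 [ 704.4 -224.6  310.1] F [-0.1 -0.4  0.1]
wrist hasp_pivot []
wrist staple_top [([547.6, -261.7, 180.2], 0.63)]
wrist hasp_end []
wrist tin [([666.8, -313.4, 148.9], 0.88)]
[-2.04103494e+01  2.82283496e+01  4.48134337e+01 -2.54444375e-14
  1.06958217e+02  5.65896506e+01]
```

View pics/w1.png

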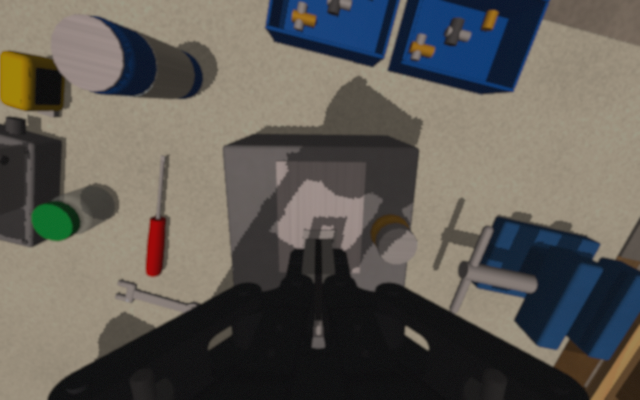

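Wrist view: tumbler is square to the tool. The hasp slot end at (320,232) lines up with the fingers at (318,250), and the tin at (393,240) is clear to the side. Next is the push, in an arc.

Run:
```python
from h import *
manip.move_l(T(90,0,212),feed=120); st("down")
manip.move_l(T(14,0,208),feed=80); st("upright")
for th in (75,60,45,30,20,12,5):
    a=np.radians(th); r=46
    x=-r*np.cos(a)+2*np.sin(a)+11; z=160+r*np.sin(a)+2*np.cos(a)
    hit=manip.move_l(T(x,0,z),feed=60,guard=25); st(th)
    if hit: break
hit=manip.move_l(T(-36,0,158),feed=25,guard=12); st(f"press {hit}")
c=pts("top",["hasp_end"]); c=pts("side",["hasp_end"])
cv2.imwrite("pics/s2.png",cv2.resize(c["image"][170:330,280:460,::-1],None,fx=4,fy=3.7))
```

```text
down 6.36 [ 704.5 -225.9  213.4] F [0.2 0.5 0.3]
upright 7.46 [ 631.3 -243.1  215.5] F [ 0.5  2.6 18.2]
75 7.83 [ 617.8 -246.2  209.1] F [ 1.7 -1.4  3.2]
60 8.18 [ 605.9 -248.4  200.2] F [-0.6 -0.5  0.3]
45 8.53 [ 596.7 -250.5  193.4] F [-0.4 -0.3  0.2]
30 8.88 [ 589.1 -252.2  184.3] F [-0.1 -0.  -0.3]
20 9.17 [ 585.5 -253.1  177.1] F [ 0.3 -0.1 -0.6]
12 9.43 [ 583.5 -253.5  170.9] F [ 0.1 -0.1  0. ]
5 9.68 [ 582.5 -253.7  165.3] F [ 0.5 -0.  -0.4]
press True 9.97 [ 582.4 -254.1  162. ] F [-0.3 -0.6  7.6]
top hasp_end [([615.4, -248.7, 158.0], 0.73), ([526.4, -265.7, 160.0], 0.62)]
side hasp_end []
```

View pics/s2.png

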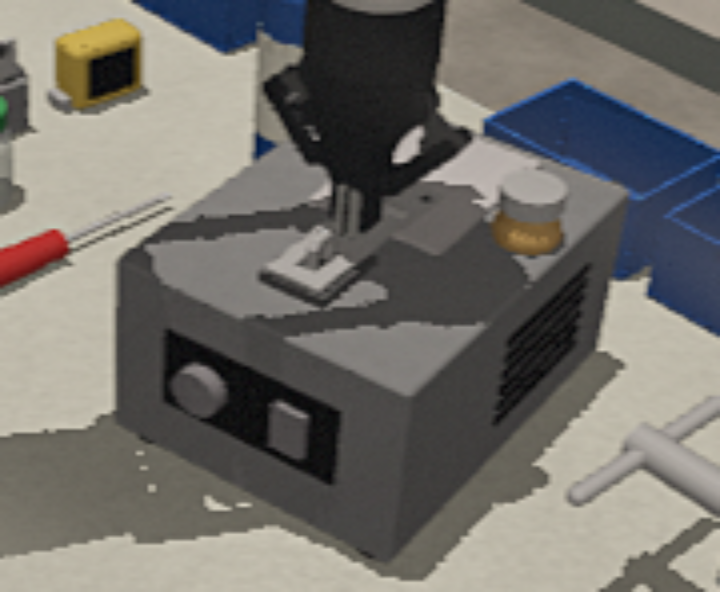

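Hasp lies flat on the striker with the staple through its slot (about (318,250) in the crop), and the fingertips are at z = 162.0, the closed height. I'll press once more, lift off and check, then go to the paddle.

Run:
```python
from h import *
manip.move_l(T(-36,0,155),feed=20,guard=10); st("press2")
manip.move_l(T(-36,0,300),feed=200)
p=S(-50,0,250); Q=tool(RS,p)
manip.reach(p,Q); st("over paddle")
c=pts("top",["hasp_end","tin"])
a=c["image"][120:260,330:480,::-1]
c=pts("side",["hasp_end","paddle_press","paddle_pivot","switch_box"])
b=c["image"][180:320,300:450,::-1]
cv2.imwrite("pics/s3.png",cv2.resize(np.hstack([a,b]),None,fx=2.6,fy=2.6))
c=pts("wrist",["paddle_press","paddle_pivot","switch_box"])
```

```text
press2 10.38 [ 582.4 -254.   162. ] F [-0.3  1.1  5. ]
over paddle 13.02 [519.3 204.  249.7] F [-0.2  0.2  0.6]
top hasp_end [([528.1, -265.8, 162.2], 0.9)]
top tin [([672.1, -312.8, 151.8], 0.69)]
side hasp_end [([521.4, -265.8, 159.9], 0.9)]
side paddle_press [([525.5, 196.9, 114.3], 0.73), ([558.4, 98.1, -0.3], 0.7)]
side paddle_pivot [([625.1, 195.2, 80.3], 0.77)]
side switch_box [([566.5, 201.5, 2.8], 0.96), ([669.0, -310.9, 147.2], 0.48)]
wrist paddle_press [([527.4, 198.3, 115.2], 0.58)]
wrist paddle_pivot []
wrist switch_box [([568.1, 197.5, 1.3], 0.8), ([396.8, -13.3, -1.7], 0.51)]
```

View pics/s3.png

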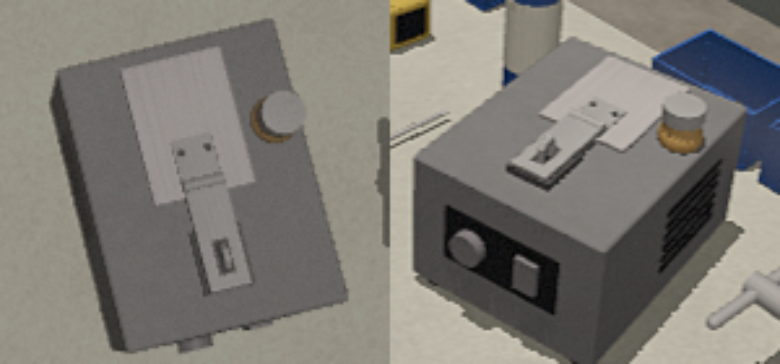

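Hasp is closed flat with the staple through its slot in both crops ((222,258) and (545,150)), and the tin hasn't moved. Now the paddle.

Run:
```python
from h import *
x,y=521,201
manip.move_l([x,y,125],feed=120); st()
for z in (112,105,98,92,88,86,85):
    manip.move_l([x,y,z],feed=25); manip.sleep(.15); st(z)
z=85
for k in range(3):
    e=manip.current_tool_pos()[2]-85
    if abs(e)>.2:
        z-=e; manip.move_l([x,y,z],feed=15); manip.sleep(.2); st(f"fix {z:.1f}")
c=pts("side",["paddle_press","hasp_end"])
cv2.imwrite("pics/s4.png",cv2.resize(c["image"][130:230,210:340,::-1],None,fx=6,fy=6,interpolation=cv2.INTER_CUBIC))
c=pts("top",["hasp_end","jar"])
```

```text
14.81 [521.5 201.2 126.2] F [-1.3 -0.4  0.3]
112 15.62 [521.1 201.  112.4] F [-1.5  0.5  3.2]
105 16.21 [521.  201.1 105.2] F [-2.2  0.9  4.5]
98 16.79 [520.9 201.1  98.4] F [-2.2  0.1  5.3]
92 17.33 [521.  201.1  92.6] F [-3.5  1.4  5.8]
88 17.79 [521.  201.1  88.7] F [-2.3  0.7  6.8]
86 18.19 [521.  201.1  86.8] F [-3.9  0.6  6.7]
85 18.59 [521.  201.1  85.8] F [-4.1  0.6  6.9]
fix 84.2 19.04 [520.9 201.1  85.1] F [-3.4  0.2  8.3]
side paddle_press [([519.3, 203.5, 87.7], 0.76)]
side hasp_end [([519.6, -261.6, 157.5], 0.89)]
top hasp_end [([526.8, -265.7, 157.7], 0.58)]
top jar [([552.8, 99.5, 2.8], 0.65)]
```

View pics/s4.png

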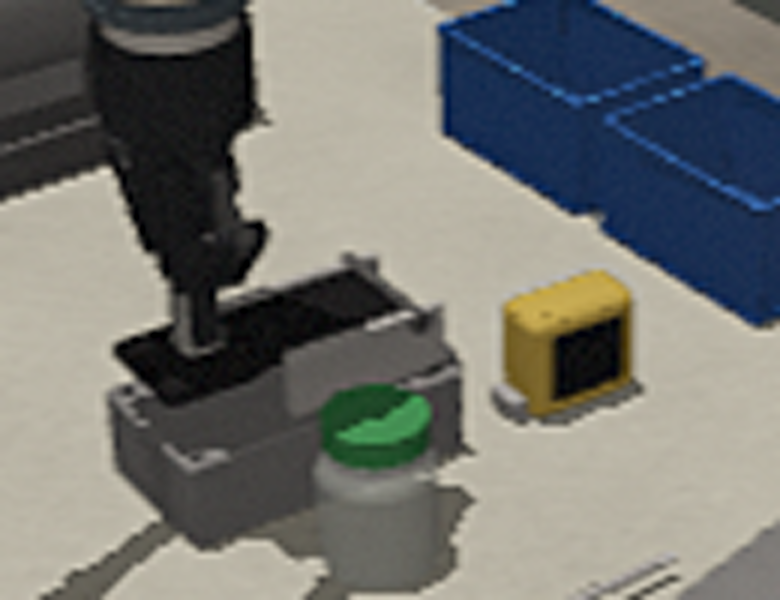

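The paddle's black top is level with the cheek plate's top edge (about (285,350) to (440,310)), with the fingertips on it at (200,345), z = 85.1 and about 7 N. The jar is untouched, so I'll hand it in while holding.

Run:
```python
from h import *
manip.sleep(.4); st(); print(manip.close_job())
```

```text
19.74 [520.9 201.1  85.1] F [-3.6  1.2  7.8]
the job is handed in; nothing more can be done
None
```

The hasp is folded fully down over its staple, and the job was handed in at about 19.7 s with the gripper still holding the paddle level in its run position (fingertips at z = 85.1 mm, about 8 N); nothing else on the bench was seen to move.

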